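Unclamp the flow cell and put it in the blue tray

ROBOT

A 6-joint arm with a two-finger parallel gripper is mounted at the origin on a cart in front of the work surface, level with it; the furniture and walls round the work are solid. World frame = base frame: x ahead of the robot, y to its left, z up, the work surface at z = 0. Lengths are in m, angles in rad, forces in N, time in s.
With the tool pointing down it reaches from about 0.275 to 0.825 m from the base axis. Payload 5.2 kg.
Tool frame: the origin (TCP) lies at the very end of the fingers, on their centre line; the grasp point (between the pads) lies arm.grasp_offset behind it (arm.grasp_offset is the distance from the TCP to the grasp point, in m); z points along the fingers, y is the line along which they close (so a half turn about z gives the same grasp; the last joint's range is limited). The gripper opens to 93 mm and grips with 3 to 60 N. Pads are 15 mm wide; open, the fingers measure 128 mm over their backs; the gripper's body (75 mm by 188 mm) begins 65 mm behind the grasp point.
Start: joints at [0.972, 0.259, 1.535, -0, 1.348, -0.203], TCP at [0.212, 0.507, 0.219] pointing down, gripper open.
Joint ranges: [-3.14, 3.14], [-0.91, 2.08], [0.19, 2.58], [-1.22, 4.36], [0.22, 2.71], [-3.12, 3.12]. Speed limits (rad/s): [2.57, 2.57, 3.14, 3.14, 3.14, 3.14].

INTERFACE

Orientations are given as [roll, pitch, yaw] about the fixed x, y, z axes, in that order (R = Rz(yaw) Ry(pitch) Rx(roll)).
In Python, from workcell import status, vision, arm gives the robot as it stands.
- The arm moves only by the tool apply_moves, never from a script. Its argument "deltas" is a list of rows, each a list of 7 numbers: the shift along the world's x, y, z in units of 40 mm (1.0 is 40 mm), then the turn, a rotation vector about the world's x, y, z in units of 6 degrees (1.0 is 6 degrees), then the opening in per cent of the stroke, from 0 (shut) to 100 (fully open). A call has exactly 10 rows; each row shifts and turns the commanded pose from where the row before left it; what a row does not reach is not made up. A row lasts 1/8 s, in which the tool goes at most 62.5 mm and 10.7 degrees, less where a joint would pass 70% of its speed; a pose out of reach is approached as far as the arm can. A call is refused whole if a number of a shift passes 1 or a number of a turn 1, either way. A call with a gripper value outside its range is refused whole. The fingers move at their own pace and stop on an object; "newtons" is the grip in N (left out, the last holds). Time passes only in rows, so rows that do not move let the fingers close, or fill a call up. It gives the time, the measured TCP pose, the force, the opening and the grip force at its end, in the units of the state.
- status.observe(): the state, without advancing time (a new reading comes with each control period).
- vision.grab_frame(name): name is "side" or "top" or "wrist"; returns a dict with "color" (384x512x3 uint8, red, green, blue), "vertical_fov" (degrees; the focal length in pixels is half the picture's height over the tangent of half this angle, whatever the lens; pixels are square), "cx", "cy" (the principal point, pixels), "k1" (the pictures are not rectified: a ray, as slopes to the right and down, at radius r is drawn at 1 + k1 r^2 times it, then the intrinsics apply), "R" (3x3) and "t" (3): a world point X has camera coordinates R X + t; the wrist camera has in their place "tool_from_camera" (4x4, takes a point from camera to tool coordinates, whose origin is the TCP and whose axes are the flange's). Camera axes: x right, y down, z forward; pixel columns grow to the right and rows downward; lengths in m; the calibration is good to about 2 mm. A picture is of the moment at which its call begins: read the wrist's pose just before it. There is no depth.
- arm.close_job(): hands the job in; it is judged then, once.
The state is a dict: "clock": time; "joint_pos": joint angles; "dq": joint speeds; "tau": joint torques, N m; "tool_pos": TCP position; "ee_rot": TCP orientation; "wrist_force": force on the tool from outside, world axes, zero at the start; "wrist_torque": the same for the moment, N m; "finger_gap": finger opening in m; "grasp_force": force on a finger pad.
Only numpy, scipy, OpenCV 4.12 (cv2) and the standard library are available. Lean on these libraries where they do the work, as an engineer would, in place of code of your own. Each camera call takes 0.05 s, during which the arm holds its last target. There are 200 camera calls.

TASK

The blue flow cell is held in its test fixture by a toggle clamp. Flip the clamp arm up by its red ball knob, past its centre so that it stays open by itself, then lift the freed cell out and set it down gently, flat with its clear window up, inside the blue-lined tray. Leave the clamp open, and do not disturb the glassware standing round about.

Things in the scene. Friction and masses are not known exactly. Their poses are not given: they have to be found in the camera images.
- fixture: fixed aluminium base plate 180 x 90 x 10 mm with a toggle clamp; origin at the centre of its underside, on the worktop; x axis runs along the plate from the knob end (-x) to the clamp's pivot bracket (+x end, up to 88 mm high), z up. Rails 8 mm high stand on the plate round the foot of the cell, with 1 to 2 mm play, so the cell leaves straight up; their tops are 17 mm above the worktop.
- clamp_hinge (a point): the clamp arm's pivot axis, 60 mm along +x of the fixture's origin and 76 mm above the worktop; the axis lies along the fixture's y axis
- clamp_knob (a point): centre of the red ball knob, 26 mm in diameter, at the free end of the clamp arm, 145 mm from the pivot; shut, it is 76 mm above the worktop, at the fixture's -x end, 85 mm from the fixture's origin. The steel arm behind it is 14 mm wide; a rubber foot under the arm, 72 mm from the pivot, presses on the top of the cell
- clamp_arm (a joint): angle of the clamp arm, rad: 0 (within 0.02) shut on the cell and level, 1.57 straight up, stop at 1.95 (leaning back to the fixture's +x). The knob travels up and over in a vertical arc of 145 mm radius. The heavy arm (0.35 kg) has no spring: let go below about 1.5 it falls shut, above about 1.65 it falls back on the open stop; it takes about 2 N at the knob to raise it from shut
- cell_center (a point): centre (20 mm above the underside) of the loose flow cell, 0.18 to 0.34 kg: a blue block 64 mm (x) by 40 mm (y) by 40 mm high with a clear window on top (+z) and a thin brass hose barb, 10 mm long, at each x end. In the fixture its axes are parallel to the fixture's, its centre 12 mm towards the knob end from the fixture's origin and 30 mm above the worktop; grip it across its 40 mm width in its upper half
- blue_tray_floor (a point): centre of the floor (top of the blue liner, 8 mm above the worktop) of the blue-lined fixed white tray; inside 102 mm (its x) by 112 mm (its y), wall 4 mm thick with its rim 14 mm above the worktop
- orange_tray_floor (a point): the same point of an equal tray with an orange liner, not to be used
- beaker: small glass beaker, 49 mm across, 56 mm high, loose; origin at the centre of its underside; leave it alone
- vial_white: small vial with a white cap, 24 mm across, 43 mm high, loose; origin at the centre of its underside; leave it alone
- erlenmeyer: conical flask, 82 mm across, 132 mm high, loose; origin at the centre of its underside; leave it alone
Mind the look-alikes: they are no part of the job. There is more than one size of the part that bears cell_center; the job needs the larger.

How it is judged:
On the way, in this order (a step that is already met when the one before it is completed fails the run):
1. the clamp arm is flipped up past centre while the cell still lies in its place (value of joint clamp_arm above 1.75 rad and distance of cell_center from where it was at the start of the episode below 0.01 m), for 0.2 s.
2. the freed cell is lifted clear of the fixture, clamp still open (value of joint clamp_arm above 1.75 rad and height (world z) of cell_center above 0.07 m), for 0.1 s.
At the end, for the whole second after the job is handed in: The clamp arm stands open by itself (over 1.75 rad); the flow cell lies at rest flat on the blue liner inside the tray, window up (tilt under 0.08 rad, centre 15 to 25 mm above the liner, within 35 mm in the tray's x and 45 mm in its y of the tray's centre) (value of joint clamp_arm above 1.75 rad and z of cell_center in the frame of blue_tray_floor between 0.015 and 0.025 m and x of cell_center in the frame of blue_tray_floor between -0.035 and 0.035 m and y of cell_center in the frame of blue_tray_floor between -0.045 and 0.045 m and angle between cell_center's own z axis and vertical below 0.08 rad and linear speed of flow_cell below 0.02 m/s); the robot touches nothing.
It fails at once if the cell is shifted more than 15 mm while the clamp is not open (below 1.4 rad) (value of joint clamp_arm below 1.4 rad and distance of cell_center from where it was at the start of the episode above 0.015 m).
It fails at once if the cell is dropped (moves faster than 0.5 m/s without being held) (contact force between the fingers and flow_cell below 0.1 N and linear speed of flow_cell above 0.5 m/s).
It fails at once if a bystander (beaker, vial or conical flask) is moved more than 30 mm or tipped over (distance of any of beaker, vial_white, erlenmeyer from where it was at the start of the episode above 0.03 m or angle between any of beaker, vial_white, erlenmeyer's own z axis and vertical above 0.5 rad).
It also fails if it takes over 54 s, if anything falls off the work surface, if the arm or the gripper's body presses on something with over 40 N, if the wrist force passes 120 N, or if a joint passes its speed limit or range.

## Working session

There is one attempt and no reset: what is moved stays moved. The work goes in short steps, Python scripts to look and compute and a tool call to move; the robot and the scene stay as the last step left them, time stands still between calls to the robot, and variables do not carry over. Pictures are saved under pics/ and viewed, at most 10 in all, crops included, and the job is handed in when it is done.

Besides the shell and the picture viewer there is one more tool, called as name(argument=value, ...) on one line, values as JSON. apply_moves: Moves the arm, as the interface text tells. Its arguments: {"type":"object","properties":{"deltas":{"type":"array"},"newtons":{"type":"number"}},"required":["deltas"]}

```bash
mkdir -p pics; ls; cat > h.py <<'E'
import numpy as np, cv2, json, os
from workcell import status, vision, arm
def save(name,fn):
    f=vision.grab_frame(name); c=f.pop("color"); cv2.imwrite(f"pics/{fn}.png",c[:,:,::-1])
    json.dump({k:np.asarray(v).tolist() for k,v in f.items()},open(f"pics/{fn}.json","w")); return f
def ray(fn,u,v):
    f=json.load(open(f"pics/{fn}.json")); F=192/np.tan(np.radians(f["vertical_fov"])/2)
    K=np.array([[F,0,f["cx"]],[0,F,f["cy"]],[0,0,1.]])
    p=cv2.undistortPoints(np.array([[[u,v]]],float),K,np.array([f["k1"],0,0,0.]))[0,0]
    R=np.array(f["R"]);t=np.array(f["t"]); return -R.T@t, R.T@np.array([p[0],p[1],1])
def atz(fn,u,v,z):
    o,d=ray(fn,u,v); return o+d*(z-o[2])/d[2]
def proj(fn,X):
    f=json.load(open(f"pics/{fn}.json")); F=192/np.tan(np.radians(f["vertical_fov"])/2)
    c=np.array(f["R"])@np.array(X)+np.array(f["t"]); s=c[:2]/c[2]; s=s*(1+f["k1"]*(s@s)); return F*s+[f["cx"],f["cy"]]
E
python3 - <<'E'
from h import *
print(status.observe(), arm.grasp_offset)
for n in("top","side"): 
    f=save(n,n+"0"); print(n,f["vertical_fov"],f["k1"],-np.array(f["R"]).T@f["t"])
a=cv2.imread("pics/top0.png");b=cv2.imread("pics/side0.png")
cv2.imwrite("pics/top0b.png",cv2.resize(a,(800,600)));cv2.imwrite("pics/side0b.png",cv2.resize(b,(800,600)))
E
```

```text
pics
{'clock': 0.0, 'joint_pos': array([ 9.72200331e-01,  2.59349849e-01,  1.53602486e+00, -8.20573026e-06,
        1.34801781e+00, -2.02811080e-01]), 'dq': array([0.00027426, 0.00048355, 0.00015008, 0.00150445, 0.00038977,
       0.00023839]), 'tau': array([ 2.35047097e-03, -4.37316728e+01, -2.83995795e+01,  7.20471935e-02,
        4.13992745e-02, -1.37832717e-04]), 'tool_pos': array([0.21172642, 0.50704285, 0.2178374 ]), 'ee_rot': array([-3.13982807e+00, -3.54697956e-04,  2.74580924e+00]), 'wrist_force': array([-0.58659729, -0.34989613,  0.63715704]), 'wrist_torque': array([0.00482713, 0.05949917, 0.04230253]), 'grasp_force': 0.0, 'finger_gap': 0.09275648183198577} 0.0188
top 44.81597154943864 -0.08527715260893155 [ 0.09603753 -0.01248155  1.5154891 ]
side 55.894136826298265 -0.05039309918473293 [ 0.11172742 -0.74775136  0.55994914]
```

View pics/top0b.png

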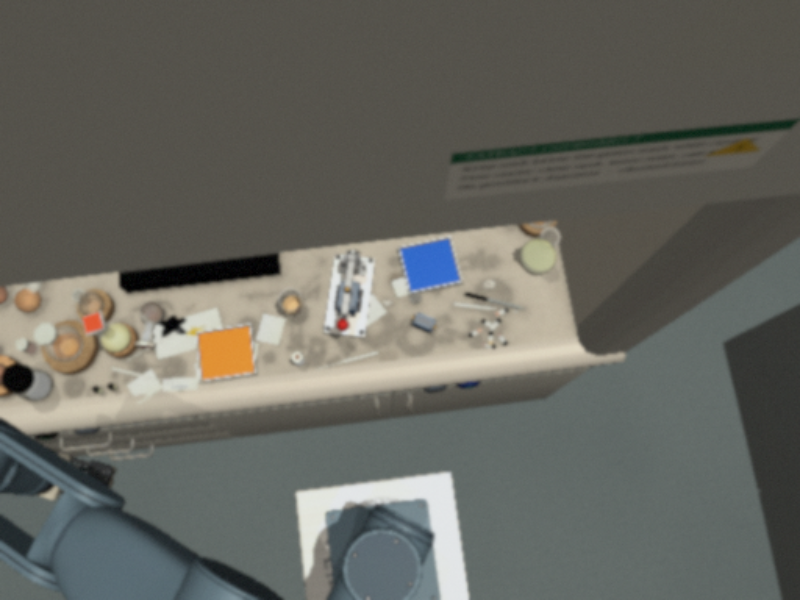

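View pics/side0b.png

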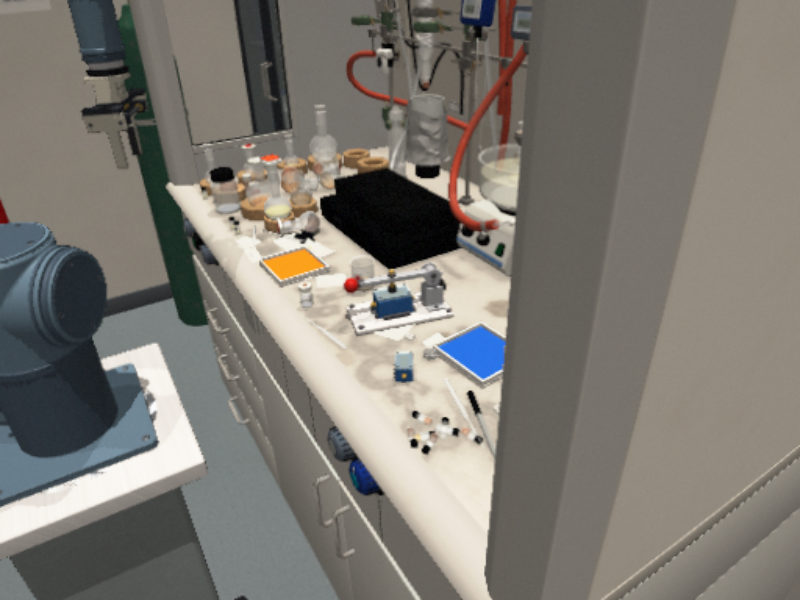

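The top picture shows the fixture around (350,290), with the red knob at (342,325) nearest the robot and the pivot at the far end. The blue tray is at (430,263) and the orange tray at (226,352).

Things that could be mistaken for the cell, in 800-px view coordinates:
- Cell under the clamp: top (350,300), side (392,300). This is the larger one, so I choose it.
- Small loose block: top (424,323), side (403,365). This is a decoy.

For the trays, I choose blue over orange. Next is one close crop to check.

```bash
python3 - <<'E'
from h import *
a=cv2.imread("pics/top0.png")[145:245,175:305];b=cv2.imread("pics/side0.png")[155:250,190:330]
a=cv2.resize(a,(780,600),interpolation=cv2.INTER_CUBIC);cv2.imwrite("pics/tc.png",a)
b=cv2.resize(b,(798,542),interpolation=cv2.INTER_CUBIC);cv2.imwrite("pics/sc.png",b)
E
```

```text
(no output)
```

View pics/tc.png

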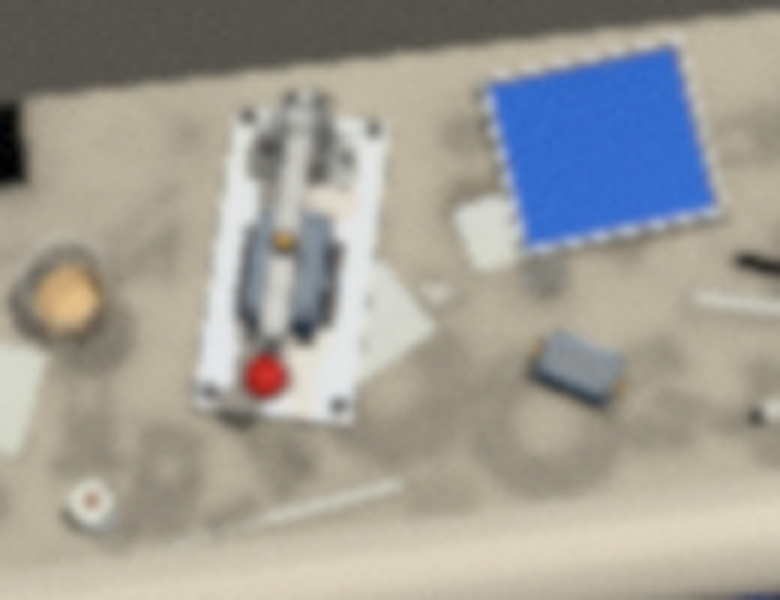

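View pics/sc.png

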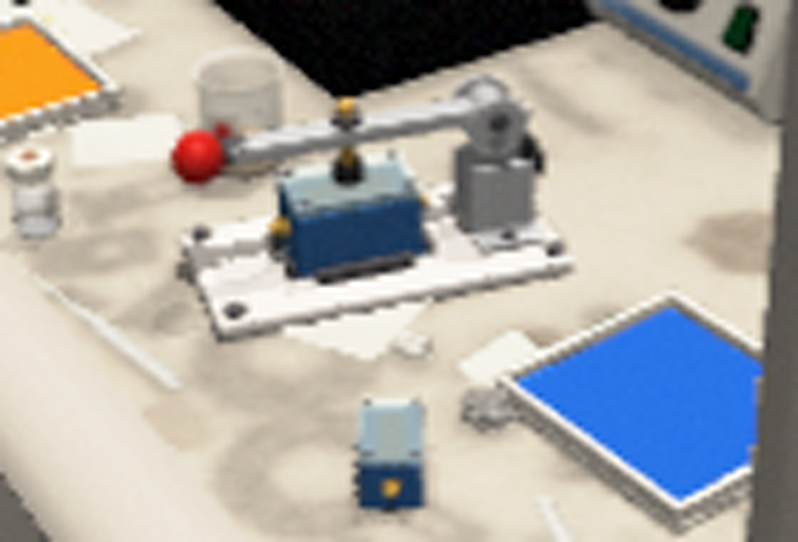

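The crops confirm the choice. The cell under the clamp is the large one, at tc (290,270) and sc (355,215). The loose block at tc (580,368) is the smaller decoy. The beaker is at tc (60,298) and the vial at tc (92,500), both left of the fixture.

```bash
cat >> h.py <<'E'
def tc(x,y,z): return atz("top0",x/6-.5+.08+175,y/6-.5+.08+145,z)
E
python3 - <<'E'
from h import *
np.set_printoptions(precision=4,suppress=True)
P=[tc(*p,.010) for p in[(238,112),(388,122),(352,420),(196,405)]]
print("plate",np.array(P)); c=np.mean(P,0)
d=(P[0]+P[1]-P[2]-P[3])[:2]; print("centre",c,"yaw",np.degrees(np.arctan2(d[1],d[0])), np.linalg.norm(P[0]-P[3]),np.linalg.norm(P[0]-P[1]))
k=tc(267,375,.076);print("knob top",k); ks=atz("side0",190+198/5.7,155+156/5.7,.076);print("knob side",ks)
d=c-k;print("dist",np.linalg.norm(d[:2]),"yaw2",np.degrees(np.arctan2(d[1],d[0])))
T=[tc(*p,.009) for p in[(490,88),(678,48),(718,207),(527,248)]];print("tray",np.array(T));d=(T[0]+T[1]-T[2]-T[3])[:2]
print(np.mean(T,0),np.degrees(np.arctan2(d[1],d[0])),np.linalg.norm(T[0]-T[1]),np.linalg.norm(T[0]-T[3]))
print("beaker",tc(60,298,.03),"vial",tc(92,500,.043),"decoy",tc(580,368,.03))
E
```

```text
plate [[ 0.6388  0.0248  0.01  ]
 [ 0.6222 -0.0595  0.01  ]
 [ 0.4516 -0.0186  0.01  ]
 [ 0.4708  0.0662  0.01  ]]
centre [0.5459 0.0032 0.01  ] yaw -13.653643101485951 0.1730458118950653 0.0858552997337441
knob top [0.466  0.0236 0.076 ]
knob side [0.4657 0.0232 0.076 ]
dist 0.08241851136045064 yaw2 -14.304420698806316
tray [[ 0.6358 -0.1199  0.009 ]
 [ 0.6467 -0.2306  0.009 ]
 [ 0.5489 -0.2387  0.009 ]
 [ 0.5383 -0.1281  0.009 ]]
[ 0.5924 -0.1793  0.009 ] 4.7586460551954115 0.11120184778818333 0.0977887549714783
beaker [0.5356 0.1336 0.03  ] vial [0.4173 0.1253 0.043 ] decoy [ 0.4604 -0.1461  0.03  ]
```

apply_moves(deltas=[[0.4,-0.8,0,0,0,0.145,100],[0.5,-1,0,0,0,0.145,100],[0.5,-1,0,0,0,0.145,100],[0.5,-1,0,0,0,0.145,100],[0.5,-1,0,0,0,0.145,100],[0.5,-1,0,0,0,0.145,100],[0.5,-1,0,0,0,0.145,80],[0.5,-1,0,0,0,0.145,70],[0.5,-1,0,0,0,0.145,60],[0.5,-1,0,0,0,0.145,60]])

```text
clock: 1.35
tool_pos: [0.4083, 0.1141, 0.2185]
ee_rot: [3.142, -0.0, 2.898]
wrist_force: [0.4, 0.4, 0.1]
finger_gap: 0.0586
grasp_force: 0.0
```

apply_moves(deltas=[[0.3,-0.8,0,0,0,0,60],[0.2,-0.6,0,0,0,0,60],[0,-0.35,0,0,0,0,60],[0,0,0,0,0,0,60],[0,0,0,0,0,0,60],[0,0,0,0,0,0,60],[0,0,0,0,0,0,60],[0,0,0,0,0,0,60],[0,0,0,0,0,0,60],[0,0,0,0,0,0,60]])

```text
clock: 2.6
tool_pos: [0.4281, 0.0455, 0.2187]
ee_rot: [-3.142, 0.0, 2.898]
wrist_force: [0.4, -0.3, -0.0]
finger_gap: 0.0557
grasp_force: 0.0
```

```bash
cat >> h.py <<'E'
from scipy.spatial.transform import Rotation as Ro
def wsave(fn):
    s=status.observe(); f=save("wrist",fn)
    T=np.eye(4);T[:3,:3]=Ro.from_euler("xyz",s["ee_rot"]).as_matrix();T[:3,3]=s["tool_pos"]
    C=np.linalg.inv(T@np.array(f["tool_from_camera"])); f["R"]=C[:3,:3];f["t"]=C[:3,3]
    json.dump({k:np.asarray(v).tolist() for k,v in f.items()},open(f"pics/{fn}.json","w"))
    a=cv2.imread(f"pics/{fn}.png");cv2.imwrite(f"pics/{fn}b.png",cv2.resize(a,(768,576)))
E
python3 - <<'E'
from h import *
wsave("w1")
print("knob",proj("w1",[.466,.0235,.076])*1.5,"cell",proj("w1",[.5368,.0059,.05])*1.5, "erl?",atz("top0",344,163,.1),atz("top0",75,216,.1))
E
```

```text
knob [370.09111705 328.39576704] cell [372.15838229 397.91202476] erl? [ 0.55560205 -0.39376773  0.1       ] [0.4870996  0.47717507 0.1       ]
```

View pics/w1b.png

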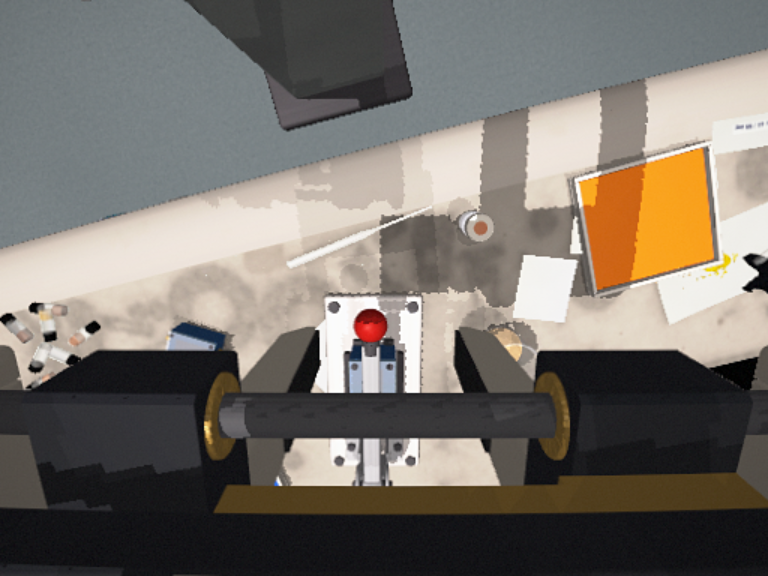

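The knob is at (370,326), within 3 px of my prediction, and the clamp arm runs straight up the picture, so position and yaw are good. Next I straddle the knob and grip it.

apply_moves(deltas=[[0.5,-0.3,0,0,0,0,60],[0.43,-0.25,-0.3,0,0,0,60],[0,0,-0.7,0,0,0,60],[0,0,-0.9,0,0,0,60],[0,0,-0.9,0,0,0,60],[0,0,-0.7,0,0,0,60],[0,0,-0.5,0,0,0,60],[0,0,0,0,0,0,60],[0,0,0,0,0,0,15],[0,0,0,0,0,0,15]], newtons=15)

```text
clock: 3.9
tool_pos: [0.4661, 0.0233, 0.0597]
ee_rot: [3.141, 0.002, 2.898]
wrist_force: [-0.3, 0.1, 0.5]
finger_gap: 0.0402
grasp_force: 0.0
```

apply_moves(deltas=[[0,0,0,0,0,0,15],[0,0,0,0,0,0,15],[0,0,0,0,0,0,15],[0,0,0,0,0,0,15],[0,0,0,0,0,0,15],[0,0,0,0,0,0,15],[0,0,0,0,0,0,15],[0,0,0.1,0,0,0,15],[0,0,0.1,0,0,0,15],[0,0,0.1,0,0,0,15]])

```text
clock: 5.15
tool_pos: [0.4659, 0.0231, 0.071]
ee_rot: [-3.141, 0.001, 2.898]
wrist_force: [3.3, -5.2, -2.8]
finger_gap: 0.0251
grasp_force: 15.0
```

```bash
python3 - <<'E'
import numpy as np
th=np.linspace(.083,1.86,21);e=np.array([np.cos(np.radians(-14)),np.sin(np.radians(-14))])
d=.145*(1-np.cos(th))/.04;z=.145*np.sin(th)/.04
print(np.c_[np.diff(d)[:,None]*e,np.diff(z)].round(2).tolist())
E
```

```text
[[0.04, -0.01, 0.32], [0.07, -0.02, 0.31], [0.09, -0.02, 0.31], [0.12, -0.03, 0.3], [0.15, -0.04, 0.29], [0.17, -0.04, 0.27], [0.19, -0.05, 0.25], [0.21, -0.05, 0.24], [0.23, -0.06, 0.22], [0.25, -0.06, 0.19], [0.27, -0.07, 0.17], [0.28, -0.07, 0.14], [0.29, -0.07, 0.12], [0.3, -0.07, 0.09], [0.31, -0.08, 0.06], [0.31, -0.08, 0.04], [0.31, -0.08, 0.01], [0.31, -0.08, -0.02], [0.31, -0.08, -0.05], [0.3, -0.08, -0.08]]
```

apply_moves(deltas=[[0.04,-0.01,0.32,0,0,0,15],[0.07,-0.02,0.31,0,0,0,15],[0.09,-0.02,0.31,0,0,0,15],[0.12,-0.03,0.3,0,0,0,15],[0.15,-0.04,0.29,0,0,0,15],[0.17,-0.04,0.27,0,0,0,15],[0.19,-0.05,0.25,0,0,0,15],[0.21,-0.05,0.24,0,0,0,15],[0.23,-0.06,0.22,0,0,0,15],[0.25,-0.06,0.19,0,0,0,15]])

```text
clock: 6.4
tool_pos: [0.5266, 0.0081, 0.1793]
ee_rot: [-3.141, -0.0, 2.898]
wrist_force: [-1.8, -4.8, -1.1]
finger_gap: 0.0248
grasp_force: 15.0
```

Forces stay small and the knob is still held, so I continue over centre.

apply_moves(deltas=[[0.27,-0.07,0.17,0,0,0,15],[0.28,-0.07,0.14,0,0,0,15],[0.29,-0.07,0.12,0,0,0,15],[0.3,-0.07,0.09,0,0,0,15],[0.31,-0.08,0.06,0,0,0,15],[0.31,-0.08,0.04,0,0,0,15],[0.31,-0.08,0.01,0,0,0,15],[0.31,-0.08,-0.02,0,0,0,15],[0.31,-0.08,-0.05,0,0,0,15],[0.3,-0.08,-0.08,0,0,0,15]])

```text
clock: 7.65
tool_pos: [0.6477, -0.022, 0.1984]
ee_rot: [3.14, 0.003, 2.898]
wrist_force: [1.1, -1.3, 5.1]
finger_gap: 0.0251
grasp_force: 15.0
```

apply_moves(deltas=[[0.1,-0.03,-0.03,0,0,0,60],[0,0,0,0,0,0,60],[0,0,0,0,0,0,60],[0,0,0,0,0,0,60],[0,0,0.5,0,0,0,60],[0,0,0.7,0,0,0,60],[0,0,0.5,0,0,0,60],[-0.6,0.15,0,0,0,0,60],[-0.9,0.2,0,0,0,0,60],[-0.9,0.23,0,0,0,0,60]])

```text
clock: 8.9
tool_pos: [0.5524, 0.0002, 0.2647]
ee_rot: [3.141, 0.0, 2.898]
wrist_force: [-0.3, 0.6, 1.5]
finger_gap: 0.0557
grasp_force: 0.0
```

apply_moves(deltas=[[-0.8,0.2,0,0,0,0,60],[-0.8,0.2,0,0,0,0,60],[-0.6,0.15,0,0,0,0,60],[-0.4,0.1,0,0,0,0,60],[0,0,0,0,0,0,60],[0,0,0,0,0,0,60],[0,0,0,0,0,0,60],[0,0,0,0,0,0,60],[0,0,0,0,0,0,60],[0,0,0,0,0,0,60]])

```text
clock: 10.15
tool_pos: [0.4497, 0.0258, 0.2645]
ee_rot: [-3.142, -0.0, 2.898]
wrist_force: [-0.4, -0.1, -1.2]
finger_gap: 0.0557
grasp_force: 0.0
```

```bash
python3 - <<'E'
from h import *
wsave("w2"); save("side","side1")
a=cv2.imread("pics/w2.png")[150:384,120:400];b=cv2.imread("pics/side1.png")[110:250,190:330]
a=cv2.resize(a,(480,401));b=cv2.resize(b,(320,320))
o=np.zeros((401,800,3),np.uint8);o[:,:480]=a;o[:320,480:]=b;cv2.imwrite("pics/c2.png",o)
s=status.observe();print(s["tool_pos"],s["ee_rot"])
for n,X in dict(cell=[.5368,.0059,.05]).items():print(n,(proj("w2",X)-[120,150])*480/280)
E
```

```text
[0.44964793 0.02589635 0.26462218] [ 3.14159099e+00 -7.11580904e-05  2.89764493e+00]
cell [237.77879263 142.55443898]
```

View pics/c2.png

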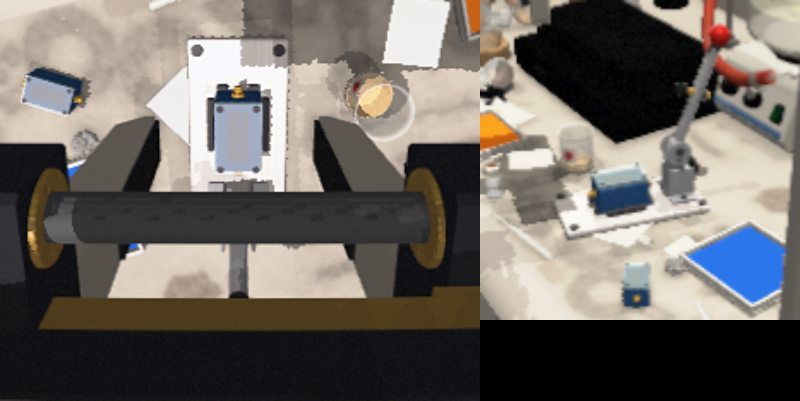

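The clamp stands open on its stop (knob at (718,35) in the right inset). The cell is still seated, with its window centre at (238,139) against a predicted (238,143), which puts it about 3 mm nearer the robot. Next I go down and grip it.

apply_moves(deltas=[[0.6,-0.13,0,0,0,0,60],[0.8,-0.18,-0.2,0,0,0,60],[0.5,-0.12,-0.5,0,0,0,60],[0.22,-0.05,-0.8,0,0,0,60],[0,0,-0.9,0,0,0,60],[0,0,-0.9,0,0,0,60],[0,0,-0.7,0,0,0,60],[0,0,-0.5,0,0,0,60],[0,0,-0.3,0,0,0,60],[0,0,0,0,0,0,60]])

```text
clock: 11.5
tool_pos: [0.534, 0.0067, 0.0721]
ee_rot: [-3.142, -0.001, 2.898]
wrist_force: [0.2, 0.3, -0.1]
finger_gap: 0.056
grasp_force: 0.0
```

apply_moves(deltas=[[0,0,-0.4,0,0,0,60],[0,0,-0.4,0,0,0,60],[0,0,-0.3,0,0,0,60],[0,0,-0.1,0,0,0,60],[0,0,0,0,0,0,60],[0,0,0,0,0,0,35],[0,0,0,0,0,0,35],[0,0,0,0,0,0,35],[0,0,0,0,0,0,35],[0,0,0,0,0,0,35]], newtons=25)

```text
clock: 12.75
tool_pos: [0.5348, 0.0066, 0.0251]
ee_rot: [3.142, 0.001, 2.898]
wrist_force: [-0.6, -0.2, 5.0]
finger_gap: 0.0399
grasp_force: 25.0
```

apply_moves(deltas=[[0,0,0.1,0,0,0,35],[0,0,0.2,0,0,0,35],[0,0,0.3,0,0,0,35],[0,0,0.3,0,0,0,35],[0,0,0.3,0,0,0,35],[0,0,0.3,0,0,0,35],[0,0,0.2,0,0,0,35],[0,0,0.1,0,0,0,35],[0,0,0,0,0,0,35],[0,0,0,0,0,0,35]])

```text
clock: 14.0
tool_pos: [0.5341, 0.0068, 0.0962]
ee_rot: [-3.142, -0.001, 2.898]
wrist_force: [-0.5, -0.4, -2.4]
finger_gap: 0.04
grasp_force: 25.0
```

apply_moves(deltas=[[0,-0.3,0,0,0,0.2,35],[0,-0.6,0,0,0,0.35,35],[0,-0.7,0,0,0,0.35,35],[0,-0.7,0,0,0,0.35,35],[0,-0.7,0,0,0,0.35,35],[0.2,-0.6,0,0,0,0.35,35],[0.4,-0.5,0,0,0,0.35,35],[0.4,-0.4,0,0,0,0.35,35],[0.3,-0.17,0,0,0,0.3,35],[0.17,0,0,0,0,0.18,35]])

```text
clock: 15.25
tool_pos: [0.5934, -0.1801, 0.0961]
ee_rot: [3.141, -0.001, -3.057]
wrist_force: [0.4, 0.5, -1.1]
finger_gap: 0.0396
grasp_force: 25.0
```

```bash
python3 - <<'E'
from h import *
wsave("w3"); save("side","side2")
a=cv2.imread("pics/w3.png");b=cv2.imread("pics/side2.png")[130:270,190:340]
a=cv2.resize(a,(480,360));b=cv2.resize(b,(320,299))
o=np.zeros((360,800,3),np.uint8);o[:,:480]=a;o[:299,480:]=b;cv2.imwrite("pics/c3.png",o)
s=status.observe();print(s["tool_pos"],s["ee_rot"],s["finger_gap"])
E
```

```text
[ 0.59348033 -0.17939731  0.09625966] [ 3.14097658e+00 -4.46677203e-04 -3.05695957e+00] 0.04009593025216972
```

View pics/c3.png

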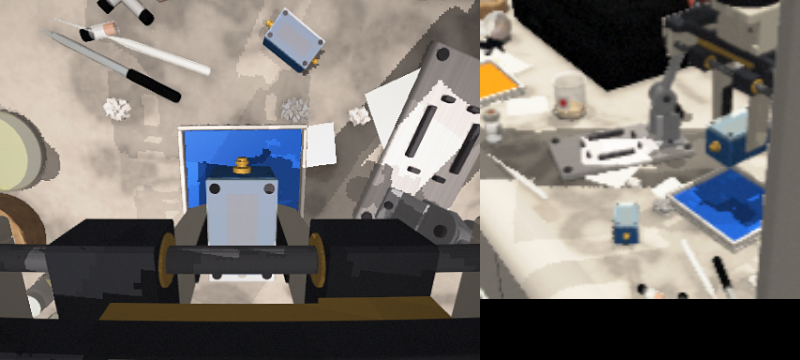

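The cell hangs level and square over the blue tray (tray far edge at (243,128), cell barb at (243,165) in the left picture), and the clamp is still open. Now I lower it slowly.

apply_moves(deltas=[[0,0,-0.2,0,0,0,35],[0,0,-0.4,0,0,0,35],[0,0,-0.4,0,0,0,35],[0,0,-0.3,0,0,0,35],[0,0,-0.2,0,0,0,35],[0,0,-0.1,0,0,0,35],[0,0,-0.08,0,0,0,35],[0,0,-0.05,0,0,0,35],[0,0,0,0,0,0,35],[0,0,0,0,0,0,35]])

```text
clock: 16.6
tool_pos: [0.5934, -0.1802, 0.0277]
ee_rot: [-3.141, 0.0, -3.058]
wrist_force: [0.5, 0.1, -1.7]
finger_gap: 0.0398
grasp_force: 25.0
```

apply_moves(deltas=[[0,0,-0.04,0,0,0,35],[0,0,-0.03,0,0,0,35],[0,0,-0.02,0,0,0,35],[0,0,-0.02,0,0,0,35],[0,0,0,0,0,0,35],[0,0,0,0,0,0,35],[0,0,0,0,0,0,35],[0,0,0,0,0,0,35],[0,0,0,0,0,0,35],[0,0,0,0,0,0,35]])

```text
clock: 17.85
tool_pos: [0.5932, -0.1801, 0.0231]
ee_rot: [-3.142, 0.0, -3.058]
wrist_force: [-1.3, 0.5, 0.8]
finger_gap: 0.0398
grasp_force: 25.0
```

The wrist force rose from about -2 to +0.8 N, so the cell is on the liner. I press down slightly, release and retreat straight up.

apply_moves(deltas=[[0,0,-0.02,0,0,0,35],[0,0,0,0,0,0,35],[0,0,0,0,0,0,65],[0,0,0,0,0,0,65],[0,0,0,0,0,0,65],[0,0,0,0,0,0,65],[0,0,0.2,0,0,0,65],[0,0,0.5,0,0,0,65],[0,0,0.8,0,0,0,65],[0,0,0.8,0,0,0,65]])

```text
clock: 19.1
tool_pos: [0.5932, -0.1801, 0.1156]
ee_rot: [-3.142, 0.0, -3.058]
wrist_force: [-0.4, 0.2, 0.9]
finger_gap: 0.0601
grasp_force: 0.0
```

apply_moves(deltas=[[0,0,0.7,0,0,0,65],[-0.4,0,0.7,0,0,0,65],[-0.8,0,0.7,0,0,0,65],[-0.8,0,0.4,0,0,0,65],[-0.8,0,0,0,0,0,65],[-0.3,0,0,0,0,0,65],[0,0,0,0,0,0,65],[0,0,0,0,0,0,65],[0,0,0,0,0,0,65],[0,0,0,0,0,0,65]])

```text
clock: 20.35
tool_pos: [0.4696, -0.18, 0.2139]
ee_rot: [3.141, -0.0, -3.057]
wrist_force: [-1.2, -0.2, 0.4]
finger_gap: 0.0601
grasp_force: 0.0
```

```bash
python3 - <<'E'
from h import *
wsave("w4"); save("side","side3")
a=cv2.imread("pics/w4.png");b=cv2.imread("pics/side3.png")[90:260,190:340]
a=cv2.resize(a,(480,360));b=cv2.resize(b,(318,360))
o=np.zeros((360,800,3),np.uint8);o[:,:480]=a;o[:,480:798]=b;cv2.imwrite("pics/c4.png",o)
s=status.observe();print(s["clock"],s["tool_pos"])
print("pred cell",proj("w4",[.5934,-.18,.048])*480/512)
E
```

```text
20.45 [ 0.4694606  -0.18003436  0.21398863]
pred cell [233.71030445 255.02224193]
```

View pics/c4.png

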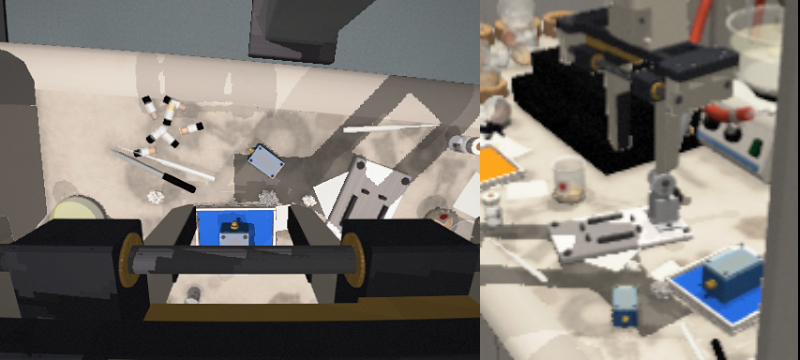

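The cell lies flat, window up, in the middle of the blue tray (right inset at (730,275)). The gripper hides the clamp arm in this view, so I check the knob from the top camera and hand in if it is open.

```bash
python3 - <<'E'
from h import *
save("top","top1"); a=cv2.imread("pics/top1.png").astype(int)[140:230,195:260]
m=(a[:,:,2]>110)&(a[:,:,1]<60)&(a[:,:,0]<70); y,x=np.nonzero(m)
print(len(x), x.mean()+195 if len(x) else None, y.mean()+140 if len(x) else None)
e=np.array([.970,-.242]);h=np.array([.6067,-.0115])
ok=False
for th in(1.5,1.75,1.95):
    p=h-e*.145*np.cos(th); q=proj("top1",[*p,.076+.145*np.sin(th)]); print(th,q)
ok=len(x)>4 and y.mean()+140<q[1]+3
if ok: print(arm.close_job())
E
```

```text
0 None None
1.5 [222.61194083 151.43346233]
1.75 [224.24850252 140.46518559]
1.95 [225.57624792 132.99504375]
```

The knob isn't at its shut position, and the last wrist picture shows a bare plate with no arm over it. When open, it lies behind the hood edge in the top view. The arm can only rest shut or open, so it is open.

```bash
python3 -c "
from workcell import arm
print(arm.close_job())"
```

```text
the job is handed in; nothing more can be done
None
```

I flipped the clamp fully open, set the large flow cell down flat with its window up in the middle of the blue tray, kept clear of the glassware, and handed the job in at about 20.5 s; no verdict came back.

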